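Lay out the parts of a microscope at the inspection bench

ROBOT

A 6-joint arm with a two-finger parallel gripper is mounted at the origin on the work surface. World frame = base frame: x ahead of the robot, y to its left, z up, the work surface at z = 0. Lengths are in m, angles in rad, forces in N, time in s.
With the tool pointing down it reaches from about 0.375 to 0.975 m from the base axis. Payload 3.8 kg.
Tool frame: the origin (TCP) lies at the very end of the fingers, on their centre line; the grasp point (between the pads) lies 19 mm behind it; z points along the fingers, y is the line along which they close (so a half turn about z gives the same grasp; the last joint's range is limited). The gripper opens to 85 mm and grips with 20 to 120 N. Pads are 22 mm wide; open, the fingers measure 114 mm over their backs; the gripper's body (76 mm by 85 mm) begins 54 mm behind the grasp point. The pads swing forward as they close: fully open they stand 13 mm farther back than shut.
Start: joints at [1.131, 0.264, 1.604, -0, 1.274, -0.037], TCP at [0.265, 0.621, 0.231] pointing down, gripper open.
Joint ranges: [-2.63, 2.63], [-0.94, 2.18], [0.31, 2.57], [-1.31, 4.45], [0, 2.66], [-2.55, 2.55]. Speed limits (rad/s): [2.57, 2.57, 3.14, 3.14, 3.14, 3.14].

INTERFACE

Orientations are given as [roll, pitch, yaw] about the fixed x, y, z axes, in that order (R = Rz(yaw) Ry(pitch) Rx(roll)).
In Python, from station import * gives the robot as it stands. Calls block until the motion is done:
- move_to(position, orientation): joint-space move of the TCP to a pose.
- servo_line(position, feed=0.15, ori=None, threshold=None): straight line of the TCP; ori=None keeps the orientation; feed is the mean speed in m/s. With threshold (N) it stops when the force on the tool has changed by that much, and returns True; else False.
- goto_joints(angles): joint-space move.
- grip(opening, grasp_force=None): opening from 0.0 (shut) to 1.0 (fully open); grasp_force is the grip in N (None keeps the last); returns when the fingers have stopped.
- hold(seconds).
- solve_ik(position, orientation): joint angles nearest the present ones, or None.
- get_state(): the state.
- read_camera(name): name is "scene" or "top" or "wrist"; returns a dict with "image" (480x640x3 uint8, red, green, blue), "fx", "fy", "cx", "cy" (pixels), "T" (4x4, takes a point from camera to world coordinates). Camera axes: x right, y up, looking along -z (the intrinsics and any distortion apply to the point x, -y, -z); pixel columns grow to the right and rows downward; lengths in m; the calibration is good to about 2 mm. A picture is of the moment at which its call begins. There is no depth.
A pose or a line that the arm cannot do raises PlanningError and nothing moves.
- hand_in(): hands the job in; it is judged then, once.
The state is a dict: "clock": time; "joint_positions": joint angles; "joint_vel": joint speeds; "joint_efforts": joint torques, N m; "position": TCP position; "orientation": TCP orientation; "force": force on the tool from outside, world axes, zero at the start; "ft_torque": the same for the moment, N m; "opening": opening from 0.0 (shut) to 1.0 (fully open); "gripper_force": force on a finger pad.
Only numpy, scipy, OpenCV 4.12 (cv2) and the standard library are available. Lean on these libraries where they do the work, as an engineer would, in place of code of your own. Each camera call takes 0.05 s, during which the arm holds its last target. There are 200 camera calls.

TASK

Lay out the microscope parts for the next inspection: put the metal ring flat on the middle of the round black pad and seat the lens in the ring, narrow end down; put the larger of the two specimen pucks on the middle of the white stage plate and leave the smaller one where it is. Stand the eyepiece upright on the bench, narrow end down as it is now, exactly halfway between the pad and the plate (centre to centre), and lay the steel scale bar on the bench behind the plate (on the side away from the robot), centred on and parallel to its far edge with a gap of 4 cm. The lens and the eyepiece are glass: set them down, do not drop them.

Things in the scene. Friction and masses are not known exactly. Their poses are not given: they have to be found in the camera images.
- ring: Loose flat aluminium ring, outer diameter 60 mm, hole diameter 40 mm through, 14 mm high, lying flat. Origin: centre of its underside, z up.
- lens: Loose auxiliary lens standing upright: a bare-metal spigot 30 mm in diameter and 8 mm high below a black barrel 54 mm in diameter and 22 mm high with a glass face on top; 30 mm high in all. Origin: centre of the spigot's underside, z up. Seated in the ring (spigot in the hole, 5 mm play all round), the barrel rests on the ring and this origin is 6 mm above the ring's underside. About 0.12 kg.
- eyepiece: Loose eyepiece standing upright: steel tube 30 mm in diameter, 26 mm high, below a black barrel 36 mm in diameter, 30 mm high, and a 4 mm rubber rim 33 mm in diameter with a small glass face; 60 mm high in all. Origin: centre of its underside, z up. About 0.09 kg.
- scale_bar: Loose steel scale bar with dark tick marks on top, lying flat: 80 mm long along its y axis, 22 mm wide along x, 14 mm high. Origin: centre of its underside, z up. About 0.15 kg.
- puck: The larger specimen puck: loose pale grey disc 40 mm in diameter, 20 mm high, with a small rectangular copper sample in its top face. Origin: centre of its underside, z up.
- small_puck: The smaller specimen puck, to be left alone: the same make, but 25 mm in diameter, 20 mm high. Origin: centre of its underside.
- rest_pad: Round black rubber pad, fixed, 90 mm in diameter, 6 mm thick. Origin: centre of its underside, on the bench; its top is 6 mm above the bench.
- stage_plate: White square stage plate, fixed, 90 x 90 mm, 12 mm thick, its edges turned at most 13 degrees from the robot's. Origin: centre of its underside, on the bench; x axis points away from the robot, square to its far edge (45 mm from the origin); y axis along that edge. With the 4 cm gap, the scale bar's origin is 96 mm along x.
Not all that is in view belongs to the job. What is shaped like the scale_bar but pink or turquoise is not meant. What is shaped like the lens but yellow is not meant.

How it is judged:
At the end, for the whole second after the job is handed in: Ring flat on pad and big puck flat on plate, within 12 mm of centre; lens seated in ring; eyepiece upright within 11 mm in x and y of the midpoint; bar flat behind plate, gap 40+-13 mm, centred within 14 mm, parallel within 0.17 rad; small puck moved under 20 mm; all at rest (z of ring in the frame of rest_pad between 0.003 and 0.009 m and horizontal distance between ring and rest_pad below 0.012 m and angle between each of ring, lens, puck, eyepiece, scale_bar's own z axis and vertical below 0.1 rad and z of lens in the frame of ring between 0.003 and 0.009 m and horizontal distance between lens and ring below 0.008 m and z of puck in the frame of stage_plate between 0.009 and 0.015 m and horizontal distance between puck and stage_plate below 0.012 m and ((x of stage_plate in the frame of rest_pad between -0.0501 and -0.0299 m and x of eyepiece in the frame of rest_pad between -0.036 and -0.004 m) or (x of stage_plate in the frame of rest_pad between -0.0301 and -0.0099 m and x of eyepiece in the frame of rest_pad between -0.026 and 0.006 m) or (x of stage_plate in the frame of rest_pad between -0.0101 and 0.0101 m and x of eyepiece in the frame of rest_pad between -0.016 and 0.016 m) or (x of stage_plate in the frame of rest_pad between 0.0099 and 0.0301 m and x of eyepiece in the frame of rest_pad between -0.006 and 0.026 m) or (x of stage_plate in the frame of rest_pad between 0.0299 and 0.0501 m and x of eyepiece in the frame of rest_pad between 0.004 and 0.036 m)) and ((y of stage_plate in the frame of rest_pad between -0.3201 and -0.2999 m and y of eyepiece in the frame of rest_pad between -0.171 and -0.139 m) or (y of stage_plate in the frame of rest_pad between -0.3001 and -0.2799 m and y of eyepiece in the frame of rest_pad between -0.161 and -0.129 m) or (y of stage_plate in the frame of rest_pad between -0.2801 and -0.2599 m and y of eyepiece in the frame of rest_pad between -0.151 and -0.119 m) or (y of stage_plate in the frame of rest_pad between 0.2599 and 0.2801 m and y of eyepiece in the frame of rest_pad between 0.119 and 0.151 m) or (y of stage_plate in the frame of rest_pad between 0.2799 and 0.3001 m and y of eyepiece in the frame of rest_pad between 0.129 and 0.161 m) or (y of stage_plate in the frame of rest_pad between 0.2999 and 0.3201 m and y of eyepiece in the frame of rest_pad between 0.139 and 0.171 m)) and height (world z) of each of eyepiece, scale_bar below 0.004 m and x of scale_bar in the frame of stage_plate between 0.083 and 0.109 m and y of scale_bar in the frame of stage_plate between -0.014 and 0.014 m and angle between the y axis of scale_bar and the y axis of stage_plate, either way round below 0.17 rad and distance of small_puck from where it was at the start of the episode below 0.02 m and linear speed of each of ring, lens, eyepiece, scale_bar, puck, small_puck below 0.02 m/s); the robot touches nothing.
It fails at once if the lens is dropped (in free fall faster than 0.6 m/s, about 2 cm) (contact force between lens and the fingers below 0.1 N and linear speed of lens above 0.6 m/s).
It fails at once if the eyepiece is dropped (in free fall faster than 0.6 m/s, about 2 cm) (contact force between eyepiece and the fingers below 0.1 N and linear speed of eyepiece above 0.6 m/s).
It fails at once if the smaller puck is moved by more than 20 mm (distance of small_puck from where it was at the start of the episode above 0.02 m).
It also fails if it takes over 120 s, if anything falls off the work surface, if the arm or the gripper's body presses on something with over 40 N, if the wrist force passes 120 N, or if a joint passes its speed limit or range.

## Working session

There is one attempt and no reset: what is moved stays moved. The work goes in short steps, each a Python script; the robot and the scene stay as the last script left them, time stands still between calls to the robot, and variables do not carry over. Pictures are saved under pics/ and viewed, at most 14 in all, crops included, and the job is handed in when it is done.

```bash
mkdir -p pics; ls
python3 - <<'E'
from station import *
import cv2
for n in("top","scene"):
    c=read_camera(n); cv2.imwrite(f"pics/{n}0.png",c["image"][:,:,::-1]); print(n,c["fx"],c["fy"],c["cx"],c["cy"],c["T"],c.keys())
print(get_state())
E
```

```text
pics
top 536.1837355310928 536.1837355310928 326.24425855299313 241.16017627203138 [[ 1.40024493e-02  9.95900204e-01 -8.93684196e-02  3.57049715e-01]
 [-9.99901803e-01  1.39966058e-02 -6.92098121e-04 -7.80398235e-03]
 [ 5.61593880e-04  8.93693350e-02  9.95998397e-01  1.06368825e+00]
 [ 0.00000000e+00  0.00000000e+00  0.00000000e+00  1.00000000e+00]] dict_keys(['image', 'fx', 'fy', 'cx', 'cy', 'T'])
scene 591.2042624628294 591.2042624628294 332.46110437030364 242.44412295699996 [[-0.76684201 -0.41787423  0.48716985  1.13047099]
 [ 0.64156625 -0.52105093  0.56293754  0.77473006]
 [ 0.01860321  0.74423588  0.66765775  0.97803099]
 [ 0.          0.          0.          1.        ]] dict_keys(['image', 'fx', 'fy', 'cx', 'cy', 'T'])
{'clock': 0.1, 'joint_positions': array([ 1.13108342e+00,  2.64714748e-01,  1.60523956e+00, -1.47983108e-05,
        1.27367442e+00, -3.68940603e-02]), 'joint_vel': array([ 0.00067599,  0.00034445, -0.00331302, -0.00119317, -0.00250394,
        0.00111406]), 'joint_efforts': array([ 4.61293675e-04, -5.16706645e+01, -3.68590629e+01, -8.19241268e-05,
        6.20525389e-03, -2.05960833e-05]), 'position': array([0.26433365, 0.62038123, 0.23006047]), 'orientation': array([-3.13955744e+00, -6.09707434e-05,  2.73877809e+00]), 'force': array([ 0.23241721, -0.58641352,  0.15357156]), 'ft_torque': array([ 0.02368464, -0.00830791,  0.00444427]), 'gripper_force': 0.0, 'opening': 1.003282780466759}
```

View pics/top0.png

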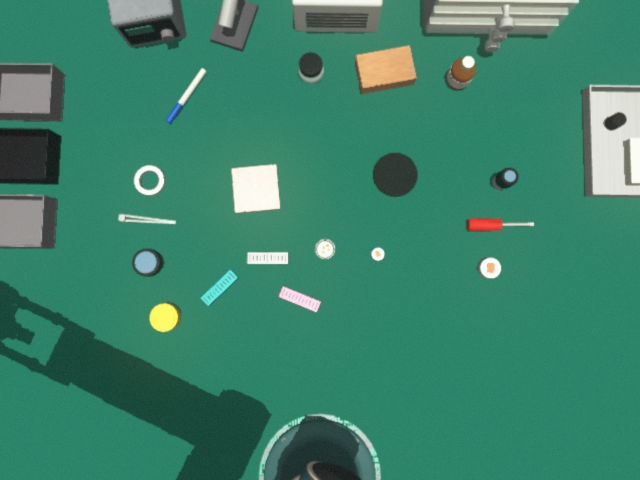

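View pics/scene0.png

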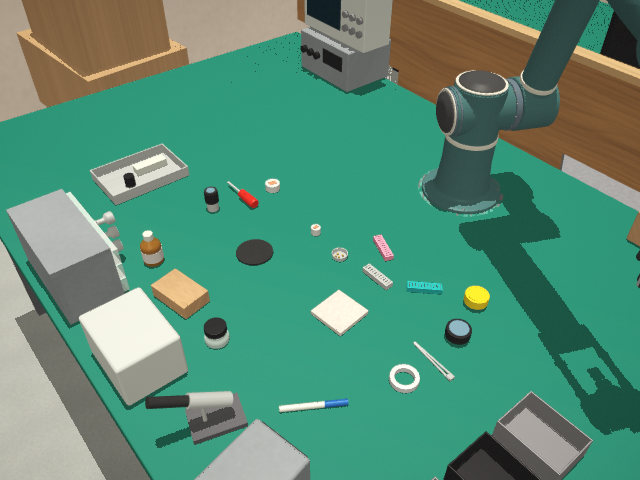

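Candidates in the top view:
- **Lens:** black with glass at (147,263). The yellow one at (164,318) is a decoy, and (311,67) is a capped jar.
- **Ring:** (149,180).
- **Bar:** grey at (268,258). Decoys are turquoise (219,288) and pink (300,299).
- **Pucks:** big at (490,268), small at (378,254). The dish of bits at (325,249) is neither.
- **Eyepiece:** standing at (506,178). The black piece in the tray at (615,120) is not it.
- **Fixed parts:** pad (396,174), plate (256,188).

Next I'll measure all of these and check one close crop.

```bash
cat > h.py <<'E'
from station import *
import cv2, numpy as np
def ray(c,u,v,z):
    d=c["T"][:3,:3]@np.array([(u-c["cx"])/c["fx"],-(v-c["cy"])/c["fy"],-1.]); o=c["T"][:3,3]
    return o+d*(z-o[2])/d[2]
def proj(c,p):
    q=c["T"][:3,:3].T@(np.array(p)-c["T"][:3,3]); return c["cx"]-c["fx"]*q[0]/q[2], c["cy"]+c["fy"]*q[1]/q[2]
def nongreen(im):
    h=cv2.cvtColor(im,cv2.COLOR_RGB2HSV); g=(abs(h[...,0].astype(int)-80)<10)&(h[...,1]>150)&(h[...,2]>60)
    return (~g).astype(np.uint8)
def blob(m,u,v,r=32):
    n,l,s,ce=cv2.connectedComponentsWithStats(m)
    w=l[max(0,v-3):v+4,max(0,u-3):u+4]; w=w[w>0]
    k=np.bincount(w).argmax(); return (l==k).astype(np.uint8),s[k],ce[k]
E
python3 - <<'E'
from h import *
c=read_camera("top"); im=c["image"]; m=nongreen(im)
for n,(u,v,z) in dict(ring=(159,180,.012),lens=(147,263,.028),eye=(506,178,.06),bar=(268,258,.014),puck=(490,268,.02),small=(378,254,.02),pad=(396,174,.006),plate=(256,188,.012)).items():
    b,s,ce=blob(m,u,v); cn=max(cv2.findContours(b,0,1)[0],key=cv2.contourArea); r=cv2.minAreaRect(cn)
    P=[ray(c,*p,z)[:2] for p in cv2.boxPoints(r)]
    e=[np.linalg.norm(P[i]-P[i-1])*1e3 for i in(1,2)]; d=P[1]-P[0]
    print(n,s,np.round(r[0],1),np.round(ray(c,*r[0],z)[:2],4),np.round(e,1),"ang",round(np.degrees(np.arctan2(d[1],d[0])),1))
cv2.imwrite("pics/crop1.png",cv2.resize(im[140:330,100:540,::-1],None,fx=1.8,fy=1.8,interpolation=cv2.INTER_CUBIC))
E
```

```text
ring [131 164  37  34 754] [149.5 180. ] [0.5686 0.3462] [68.5 67.7] ang -42.8
lens [131 248  34  29 731] [146.8 262.2] [0.4042 0.3389] [56.1 59.9] ang -31.5
eye [491 167  28  24 464] [504.6 179. ] [ 0.5705 -0.3442] [57.1 35.5] ang -58.3
bar [  182   132   155   146 12473] [266.9 208.2] [0.5151 0.1111] [240.6 321.2] ang -49.5
puck [476 254  26  26 485] [489.5 267.5] [ 0.4037 -0.3255] [47.5 46.2] ang -44.9
small [370 246  16  16 195] [377.5 254. ] [ 0.427  -0.1074] [29.1 28.9] ang -44.3
pad [ 373  152   45   45 1581] [395. 174.] [ 0.589  -0.1429] [88.5 89.5] ang -89.2
plate [  182   132   155   146 12473] [266.9 208.2] [0.5154 0.1113] [241.  321.8] ang -49.5
```

View pics/crop1.png

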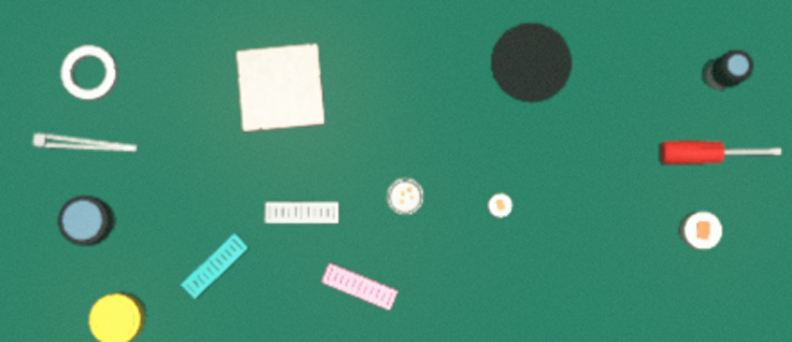

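The crop confirms the choices: black lens with glass at (147,263), grey bar at (268,258), big puck with copper at (490,268), eyepiece at (506,178). I'll refine plate, bar, eyepiece and ring by brightness and colour, and probe fingertip height at partial opening over free bench.

```bash
cat >> h.py <<'E'
def locate(c):
    im=c["image"]; h=cv2.cvtColor(im,cv2.COLOR_RGB2HSV); out={}
    white=((h[...,1]<60)&(h[...,2]>150)).astype(np.uint8); white=cv2.morphologyEx(white,cv2.MORPH_CLOSE,np.ones((5,5)))
    blue=((abs(h[...,0].astype(int)-106)<10)&(h[...,1]>60)&(h[...,2]>110)).astype(np.uint8)
    for n,(m,u,v,z) in dict(ring=(white,160,180,.014),lens=(blue,147,263,.03),eye=(blue,510,177,.06),bar=(white,268,258,.014),puck=(white,482,268,.02),plate=(white,256,188,.012)).items():
        try:
            b,s,ce=blob(m,u,v); cn=max(cv2.findContours(b,0,1)[0],key=cv2.contourArea); r=cv2.minAreaRect(cn)
            P=[ray(c,*p,z)[:2] for p in cv2.boxPoints(r)]; d=P[1]-P[0]
            out[n]=np.r_[ray(c,*r[0],z)[:2],np.degrees(np.arctan2(d[1],d[0])),[np.linalg.norm(P[i]-P[i-1])*1e3 for i in(1,2)]]
        except Exception as e: out[n]=str(e)
    return out
E
python3 - <<'E'
from h import *
np.set_printoptions(suppress=True,precision=4)
for n,v in locate(read_camera("top")).items(): print(n,v)
ori=[np.pi,0,np.pi/2+0.]
R=cv2.Rodrigues
move_to([.55,.24,.08],[np.pi,0,0]); print(get_state()["clock"],get_state()["joint_positions"])
for o in(.75,.5):
    grip(o); print(o,get_state()["opening"])
    t=servo_line([.55,.24,-.012],feed=.04,threshold=3); print(t,get_state()["position"],get_state()["clock"])
    servo_line([.55,.24,.05],feed=.2)
move_to([.40,.25,.25],[np.pi,0,0]); grip(1.0)
c=read_camera("wrist"); cv2.imwrite("pics/w1.png",c["image"][:,:,::-1]); print(c["T"],c["fx"],get_state()["position"],get_state()["orientation"],get_state()["clock"])
E
```

```text
ring [  0.5692   0.3476 -89.1901  57.7155  58.4417]
lens [  0.4055   0.3419 -89.1954  42.4972  40.5438]
eye [  0.5778  -0.3541 -44.6053  20.6451  21.3548]
bar [  0.4175   0.1086 -89.1955  78.4706  21.5895]
puck [  0.4037  -0.3265 -89.1958  38.9967  40.8697]
plate [  0.5554   0.1357 -84.131   91.7394  91.6598]
2.0167 [0.3707 0.2599 1.9058 0.0003 0.975  1.9403]
0.75 0.7505272794885381
True [ 0.55   0.24  -0.006] 4.275
0.5 0.5015895831235843
True [ 0.5497  0.2399 -0.0018] 6.225
[[ 0.0009  0.9592  0.2826  0.4713]
 [-1.      0.0008  0.0005  0.2501]
 [ 0.0003 -0.2826  0.9592  0.393 ]
 [ 0.      0.      0.      1.    ]] 426.91490083327506 [0.4001 0.25   0.2498] [ 3.1415  0.0002 -0.0002] 8.175
```

View pics/w1.png

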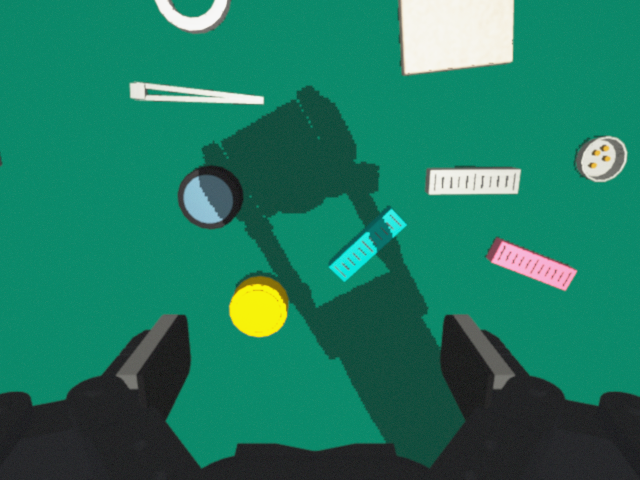

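```bash
cat >> h.py <<'E'
PI=np.pi
def pick(x,y,z,yaw=0.,op=.85,F=40,zt=.16):
    o=[PI,0,yaw]; grip(op); move_to([x,y,zt],o); servo_line([x,y,z+.03],feed=.2); servo_line([x,y,z],feed=.08)
    grip(0.,F); s=get_state(); servo_line([x,y,zt],feed=.15)
    s=get_state(); print("picked",np.round([s["opening"]*85,s["gripper_force"],s["clock"]],2))
def place(x,y,z,yaw=0.,op=.85,zt=.16):
    o=[PI,0,yaw]; move_to([x,y,zt],o); hold(.2); servo_line([x,y,z+.02],feed=.15)
    t=servo_line([x,y,z-.003],feed=.025,threshold=4); s=get_state()
    print("placed",t,np.round(s["position"]-[x,y,z],4),round(s["clock"],1))
    grip(op); servo_line([x,y,zt],feed=.2)
E
python3 - <<'E'
from h import *
pick(.5692,.3476,-.003)
place(.589,-.1429,.003)
move_to([.50,-.1429,.26],[PI,0,0])
c=read_camera("wrist"); cv2.imwrite("pics/w2.png",c["image"][:,:,::-1]); np.savez("pics/w2.npz",**c); print(get_state()["clock"])
print(proj(c,[.589,-.1429,.006]))
E
```

```text
picked [58.46 42.92 12.19]
placed True [-0.0004  0.0001  0.0006] 16.0
17.8417
(np.float64(315.5107718558317), np.float64(95.84141087608086))
```

View pics/w2.png

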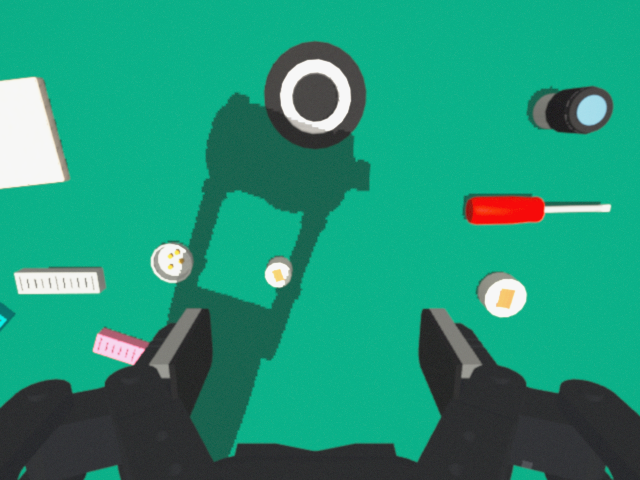

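The ring sits concentric on the pad at (316,96), matching the projection. Next are the lens, puck, eyepiece and bar.

Run:
```python
from h import *
pick(.4055,.3419,.006)
place(.589,-.1429,.018)
move_to([.50,-.1429,.26],[PI,0,0])
c=read_camera("wrist"); cv2.imwrite("pics/w3.png",c["image"][:,:,::-1]); print(get_state()["clock"])
print("lens top expected",proj(c,[.589,-.1429,.042]))
for p in([.5778,-.3541,.06],[.4037,-.3265,.02]): print(proj(c,p))
```

```text
picked [52.3  42.04 22.67]
placed True [-0.0004  0.0001  0.0005] 26.4
28.2833
lens top expected (np.float64(315.5670000685668), np.float64(93.57618426933286))
(np.float64(592.3078516005584), np.float64(108.08672977900406))
(np.float64(504.91457943934887), np.float64(297.40033187881426))
```

View pics/w3.png

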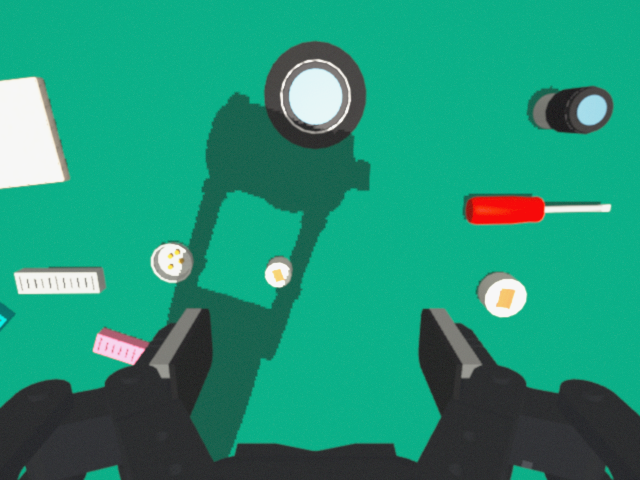

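The lens is seated concentrically at (316,96), and contact came at the seated height. The eyepiece and puck predictions match the pixels (592,108) and (505,297).

Run:
```python
from h import *
pick(.4037,-.3265,.003,op=.75)
place(.5554,.1357,.015,op=.75)
pick(.5778,-.3541,.020,op=.75,zt=.18)
place((.589+.5554)/2,(-.1429+.1357)/2,.020,op=.75,zt=.18)
r=np.radians
by=PI/2; q=[solve_ik([.4175,.1086,.16],[PI,0,s*PI/2]) for s in(1,-1)]
print(q)
```

```text
picked [38.39 40.32 32.3 ]
placed True [-0.0004 -0.0001  0.0007] 36.0
picked [34.89 39.88 42.13]
placed True [-0.0003  0.      0.0006] 45.5
[array([ 1.96728189e-01, -1.51411138e-01,  2.17752481e+00, -4.44089210e-16,
        1.11547898e+00,  1.96728189e-01]), None]
```

Run:
```python
from h import *
r=np.radians
pick(.4175,.1086,.003,yaw=PI/2+r(.8),op=.5)
place(.6509,.1455,.003,yaw=PI/2+r(5.87),op=.45)
move_to([.50,.30,.30],[PI,0,0])
c=read_camera("top"); im=c["image"]; cv2.imwrite("pics/t2.png",cv2.resize(im[90:290,100:500,::-1],None,fx=2,fy=2,interpolation=cv2.INTER_CUBIC))
print([np.round(proj(c,p),1) for p in([.6509,.1455,.014],[.5722,-.0036,.06],[.5554,.1357,.032],[.589,-.1429,.042])],get_state()["clock"])
```

```text
picked [20.37 39.34 51.19]
placed True [-0.0004 -0.0001  0.0009] 54.1
[array([251.3, 140.6]), array([325.3, 175.6]), array([253.8, 186.1]), array([397.4, 170. ])] 57.15
```

View pics/t2.png

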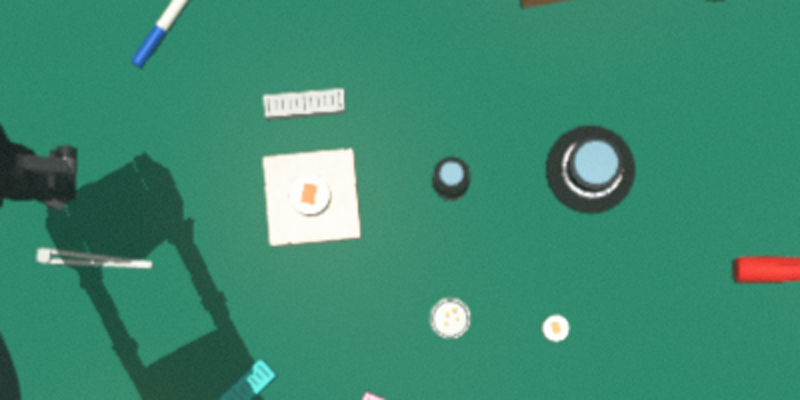

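Every part is within about 1 px of its target: bar (252,141), puck (254,187), eyepiece (325,176), lens (398,170). The small puck hasn't moved and the bar is parallel to the plate edge, so I'm handing in.

```bash
python3 -c "
from station import *
print(hand_in())"
```

```text
the job is handed in; nothing more can be done
None
```

I placed all five parts and handed the job in after about 57 s on the robot clock; the final top view showed each within about 1 px (roughly 2 mm) of its target and the small puck unmoved, but hand-in returned no verdict.

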